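Slide the glued market portico into the gluing clamp

TASK

The little market portico has just been glued together in the assembly cradle on the left. Slide it across the table, never lifting it because its pillars are still wet, into the gluing clamp on the right until its end meets the clamp's end board; then push the clamp's jaw home by its wooden grip so that the portico is held between jaw and fence. Leave the dome, the barrel and the glue bottle behind the work where they stand.

Things in the scene. Friction and masses are not known exactly. Their poses are not given: they have to be found in the camera images.
- portico: Model market portico: long flat roof on pillars, cream plaster, 196 x 55 mm, 57 mm tall. Roof slab 12 mm thick (45 to 57 mm up), sides straight; small beam ends stick out. Origin on the underside (on the table), on the middle line. x axis along its length: the end at x = +101 mm starts in the cradle at its end board, the other end is at x = -95 mm. y across the width, z up.
- cradle: Assembly cradle, fixed: two wooden fences 58 mm tall, 95 mm long, 76 mm apart, and an end board. No finger fits beside the portico in it. Origin on the table, mid lane, at the end board's inner face. The lane runs along its -y axis to the open mouth at y = -95 mm. Fences' inner faces at x = -38 and +38 mm, outer at -52 and +52, feet to 68.
- clamp: Gluing clamp, fixed: fence (58 mm tall; its cork pad's face at x = +30 mm, wood from 36 to 50), end board (58 mm tall, inner face y = 0, x = -125 to 36), front board (36 mm tall, x = -125 to -111). Origin on the table. Lane along +y to the open mouth at y = +95 mm; no finger fits beside the portico in it. The jaw closes along +x. Portico home: its x = -95 mm end touches the end board.
- jaw (a joint): Slide of the clamp's jaw (wooden block 90 mm long, 18 mm thick, 58 mm tall, with a 6 mm cork pad), in m. 0: open, its cork face at clamp x = -46 mm, 76 mm from the fence's cork. It grows as the jaw closes; the gap is 76 mm minus this value, so about 0.021 when it bears on the 55 mm wide portico. Stays where left; takes about 3 N to slide.
- jaw_grip (a point): Middle of the jaw's wooden grip, an upright tab on top of the jaw: 14 mm thick along the clamp's x, 56 mm long along its y, from 58 to 86 mm above the table. This point is 72 mm up, at clamp x = -61 mm (plus the jaw's value), y = +48 mm; it moves with the jaw.
- dome_a: Bystander: plaster dome on a 56 mm tile, 26 mm tall, behind the work. Origin under its centre.
- keg: Bystander: upright dark model barrel, 27 mm across, 34 mm tall, behind the work. Origin under its centre.
- glue: Bystander: glue bottle with an orange cap, 30 mm across, 74 mm tall, behind the work. Origin under its centre.

How it is judged:
By the outcome, as a careful person would: the job done as asked, in the order asked, and still so for the second after the job is handed in, with the robot touching nothing.
It also fails if it takes over 54 s, if anything falls off the work surface, if the arm or the gripper's body presses on something with over 40 N, if the wrist force passes 120 N, or if a joint passes its speed limit or range.

ROBOT

A 7-joint arm with a two-finger parallel gripper is mounted at the origin on the work surface; the furniture and walls round the work are solid. World frame = base frame: x ahead of the robot, y to its left, z up, the work surface at z = 0. Lengths are in m, angles in rad, forces in N, time in s.
With the tool pointing down it reaches from about 0.4 to 0.85 m from the base axis. Payload 10.4 kg.
Tool frame: the origin (TCP) lies between the finger pads; the fingertips stand manip.tip_extent ahead of it and the grasp point (between the pads) lies 6 mm ahead of it (manip.tip_extent is the distance from the TCP to the fingertips, in m); z points along the fingers, y is the line along which they close (so a half turn about z gives the same grasp; the last joint's range is limited). The gripper opens to 85 mm and grips with 20 to 120 N. Pads are 22 mm wide; open, the fingers measure 114 mm over their backs; the gripper's body (76 mm by 85 mm) begins 54 mm behind the grasp point. The pads swing forward as they close: fully open they stand 13 mm farther back than shut.
Start: joints at [-1.226, 0.332, -0.065, 1.46, 0.022, 1.35, -0.088], TCP at [0.225, 0.583, 0.218] pointing down, gripper open.
Joint ranges: [-2.6, 2.6], [-0.5, 2.12], [-1.47, 1.34], [0.16, 2.42], [-1.27, 4.41], [0.06, 2.06], [-2.6, 2.6]. Speed limits (rad/s): [2.22, 2.22, 2.79, 2.79, 3.14, 3.14, 3.14].

INTERFACE

Orientations are given as a unit quaternion [x, y, z, w].
In Python, from workcell import get_obs, optics, workorder, manip gives the robot as it stands.
- The arm moves only by the tool jog_arm, never from a script. Its argument "increments" is a list of rows, each a list of 7 numbers: the shift along the tool's x, y, z in m, then the turn, a rotation vector about the tool's x, y, z in rad, then the opening, from -1 (shut) to 1 (fully open). A call has 1 to 5 rows; each row is the pose to reach, as a shift and turn from the pose commanded when the call began, along the tool's axes at that moment; what a row does not reach only later rows make up. A row lasts 1/12 s, in which the tool goes at most 41.7 mm and 7.16 degrees, less where a joint would pass 70% of its speed; a pose out of reach is approached as far as the arm can. A call with a gripper value outside its range is refused whole. The fingers move at their own pace and stop on an object; "grip_force" is the grip in N (left out, the last holds). Time passes only in rows, so rows that repeat a pose let the fingers close. It gives the time, the measured TCP pose, the force, the opening and the grip force at its end, in the units of the state.
- get_obs(): the state, without advancing time (a new reading comes with each control period).
- optics.camera(name): name is "side" or "top"; returns a dict with "color" (400x640x3 uint8, red, green, blue), "depth" (400x640 float32, m along the optical axis (not along the pixel's ray), 0 where there is no reading), "K" (3x3 intrinsics, pixels), "k1" (the pictures are not rectified: a ray, as slopes to the right and down, at radius r is drawn at 1 + k1 r^2 times it, then the intrinsics apply), "R" (3x3) and "t" (3): a world point X has camera coordinates R X + t. Camera axes: x right, y down, z forward; pixel columns grow to the right and rows downward; lengths in m; the calibration is good to about 2 mm. A picture is of the moment at which its call begins.
- workorder.hand_in(): hands the job in; it is judged then, once.
The state is a dict: "clock": time; "joint_pos": joint angles; "joint_velocities": joint speeds; "tau": joint torques, N m; "position": TCP position; "ee_rot": TCP orientation; "ft_force": force on the tool from outside, world axes, zero at the start; "torque": the same for the moment, N m; "grip_width": opening from 0.0 (shut) to 1.0 (fully open); "grasp_force": force on a finger pad.
Only numpy, scipy, OpenCV 4.12 (cv2) and the standard library are available. Lean on these libraries where they do the work, as an engineer would, in place of code of your own. Each camera call takes 0.05 s, during which the arm holds its last target. There are 200 camera calls.

## Working session

There is one attempt and no reset: what is moved stays moved. The work goes in short steps, Python scripts to look and compute and a tool call to move; the robot and the scene stay as the last step left them, time stands still between calls to the robot, and variables do not carry over. Pictures are saved under pics/ and viewed, at most 10 in all, crops included, and the job is handed in when it is done.

Besides the shell and the picture viewer there is one more tool, called as a command line: name --pt "numbers of a row" for each row, then --argument value for the rest. jog_arm: Moves the arm, as the interface text tells. Its arguments: {"type":"object","properties":{"increments":{"type":"array"},"grip_force":{"type":"number"}},"required":["increments"]}

```bash
mkdir -p pics; cat > h.py <<'E'
import numpy as np, cv2
from workcell import get_obs, optics, workorder, manip
def cloud(c):
    K=c["K"];k1=c["k1"];h,w=c["depth"].shape
    v,u=np.mgrid[0:h,0:w]
    xd=(u-K[0,2])/K[0,0];yd=(v-K[1,2])/K[1,1]
    x,y=xd.copy(),yd.copy()
    for _ in range(8):
        f=1+k1*(x*x+y*y);x,y=xd/f,yd/f
    P=np.stack([x,y,np.ones_like(x)],-1)*c["depth"][...,None]
    return (P-c["t"])@c["R"]
def save(c,n): cv2.imwrite("pics/"+n,c["color"][...,::-1])
E
python3 - <<'E'
from h import *
for n in("top","side"):
    c=optics.camera(n);save(c,n+"0.png");np.savez(n+"0.npz",**c)
    print(n,c["K"].tolist(),c["k1"],(-c["R"].T@c["t"]).round(3),c["R"].round(2).tolist(),(c["depth"]>0).mean())
o=get_obs();print(o,manip.tip_extent)
E
```

```text
top [[410.1475284212441, 0.0, 322.95474849848506], [0.0, 410.1475284212441, 196.11127668168646], [0.0, 0.0, 1.0]] -0.08814542325777769 [0.293 0.004 0.928] [[-0.08, -1.0, -0.01], [-0.97, 0.08, -0.24], [0.24, -0.01, -0.97]] 0.9960234375
side [[411.5929372423082, 0.0, 320.82276816673135], [0.0, 411.5929372423082, 202.3669112722164], [0.0, 0.0, 1.0]] -0.07535425461430457 [ 0.84  -0.312  0.835] [[0.63, 0.78, 0.01], [0.67, -0.53, -0.52], [-0.4, 0.33, -0.85]] 0.99593359375
{'clock': 0.1, 'joint_pos': array([-1.22559603,  0.33280098, -0.06473415,  1.46086587,  0.02158205,
        1.34991034, -0.08852728]), 'joint_velocities': array([-0.00051915, -0.00139507, -0.0005833 , -0.00224741,  0.00086466,
        0.00017765,  0.00017209]), 'tau': array([ 8.56608676e-04, -6.26734471e+01,  4.88094497e-02, -3.92434502e+01,
        1.62367435e-02,  6.78830474e-03, -1.53317580e-05]), 'position': array([0.22457644, 0.58287097, 0.21759632]), 'ee_rot': array([ 1.82855248e-01,  9.83139635e-01, -6.36708149e-04, -1.02796333e-04]), 'ft_force': array([-0.64943884, -0.18694128, -0.11089886]), 'torque': array([-0.01589736,  0.0175207 ,  0.0190341 ]), 'grasp_force': 0.0, 'grip_width': 1.0030054976707548} 0.025
```

View pics/top0.png

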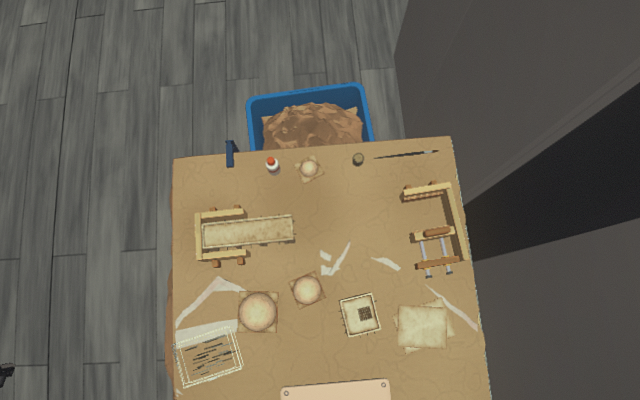

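View pics/side0.png

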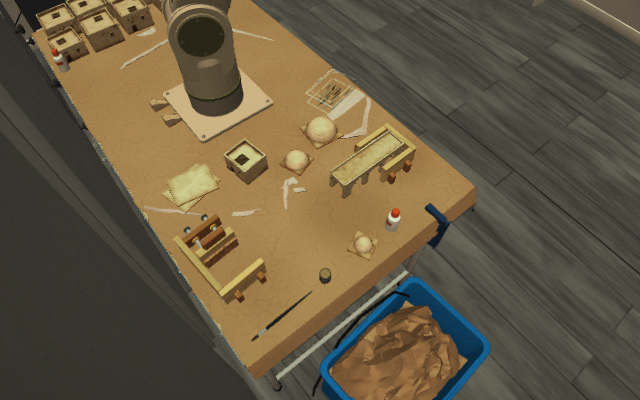

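The top view shows the portico in the cradle at about (247,232), its free end at column 294. The clamp is at about (435,230), with its fence at (428,190) and the jaw grip at (435,233). The dome (309,168), keg (358,159) and glue (272,163) are behind the work. The arm is out of this view. Next I'll take the tall points, make an ortho view and fit rectangles.

```bash
cat > m.py <<'E'
from h import *
def ortho(c,z,x0,x1,y0,y1,s=0.0005):
    # image rows: x decreasing downward, cols: y decreasing rightward; s m/px
    X,Y=np.meshgrid(np.arange(x1,x0,-s),np.arange(y1,y0,-s),indexing='ij')
    P=np.stack([X,Y,np.full_like(X,z)],-1)@c["R"].T+c["t"]
    a=P[...,0]/P[...,2];b=P[...,1]/P[...,2];f=1+c["k1"]*(a*a+b*b)
    K=c["K"]
    return (K[0,0]*a*f+K[0,2]).astype(np.float32),(K[1,1]*b*f+K[1,2]).astype(np.float32)
E
python3 - <<'E'
from m import *
rows=[]
for n in("top","side"):
    c=dict(np.load(n+"0.npz"));W=cloud(c)
    u,v=ortho(c,0.0575,.28,.68,-.38,.36,.001)
    img=cv2.remap(c["color"],u,v,cv2.INTER_LINEAR)
    rows.append(img)
    hs=cv2.cvtColor(c["color"],cv2.COLOR_RGB2HSV)
    zz=W[...,2];reg=(W[...,0]>.25)&(W[...,0]<.75)&(abs(W[...,1])<.4)
    print(n,"table z",np.median(zz[reg&(abs(zz)<.02)]))
    for nm,lo,hi in(("hi",.048,.068),("grip",.074,.1)):
        m=(reg&(zz>lo)&(zz<hi)).astype(np.uint8)
        k,l,st,_=cv2.connectedComponentsWithStats(m)
        for i in range(1,k):
            if st[i,4]<25: continue
            p=W[l==i];q=cv2.minAreaRect((p[:,:2]*1000).astype(np.float32))
            print(nm,st[i].tolist(),np.round(q[0],1),np.round(q[1],1),round(q[2],1),"z",np.median(p[:,2]).round(4),"hsv",np.median(hs[l==i],0))
cv2.imwrite("pics/ortho0.png",np.vstack(rows)[...,::-1][:800])
a=np.vstack(rows);cv2.imwrite("pics/ortho0.png",cv2.resize(a,None,fx=.74,fy=.74)[...,::-1])
E
```

```text
top table z 0.00017037146596526106
hi [467, 85, 30, 94, 384] [ 633.2 -375.3] [231.2  24.5] 5.6 z 0.0582 hsv [17. 23. 78.]
hi [266, 159, 13, 11, 70] [592.9  98.5] [20.9 27.8] 13.7 z 0.0509 hsv [ 28.5  27.  196. ]
hi [402, 182, 67, 79, 1058] [ 427.1 -247.8] [175.5 108.8] 5.9 z 0.0572 hsv [ 22.   97.  182.5]
hi [195, 208, 100, 53, 3272] [445.1 166.2] [105.7 216.8] 0.4 z 0.0566 hsv [ 22.  86. 187.]
hi [497, 254, 13, 48, 196] [ 299.6 -374.1] [ 5.4 98.6] 89.8 z 0.0584 hsv [15. 26. 78.]
hi [339, 292, 38, 26, 155] [268.8 -61.2] [46.2 70.8] 7.7 z 0.0549 hsv [ 23.  66. 185.]
grip [471, 77, 33, 99, 534] [ 633.6 -375.7] [231.6  24.6] 5.5 z 0.087 hsv [15. 23. 78.]
grip [424, 226, 26, 11, 180] [ 408.4 -240.4] [14.7 54.1] 5.2 z 0.0848 hsv [ 15. 137. 150.]
grip [502, 253, 14, 49, 265] [ 299.6 -375. ] [ 4.5 98.5] 90.0 z 0.0871 hsv [17. 23. 78.]
side table z -0.0002113193569118781
hi [330, 123, 87, 66, 2387] [447.1 166.3] [106.  219.9] 1.5 z 0.0564 hsv [ 23. 120. 183.]
hi [232, 147, 34, 27, 144] [274.  -62.3] [46.  71.7] 2.2 z 0.0535 hsv [ 22. 103. 162.]
hi [388, 212, 12, 10, 88] [598.9  97.6] [26.  2
[... 220 characters left out ...]
i [186, 324, 15, 23, 28] [ 551.5 -375.3] [ 0.5 55.3] 89.4 z 0.0585 hsv [20. 42. 55.]
hi [202, 348, 20, 30, 39] [ 615.7 -375. ] [ 0.5 64. ] 89.2 z 0.0583 hsv [21. 45. 55.]
hi [222, 379, 14, 21, 26] [ 671.6 -374.9] [ 0.4 43.3] 89.1 z 0.0594 hsv [20. 46. 55.]
grip [118, 217, 17, 25, 35] [ 288.2 -374. ] [76.3  1.9] 1.7 z 0.0899 hsv [21. 46. 54.]
grip [200, 227, 25, 20, 207] [ 410.  -241.9] [14.1 56.3] 2.3 z 0.0833 hsv [ 14. 178. 138.]
grip [126, 243, 16, 18, 107] [ 341.7 -381.3] [17.1 37.3] 47.8 z 0.0873 hsv [20. 45. 69.]
grip [182, 320, 38, 58, 93] [ 589.4 -375.2] [122.8   1.2] 0.3 z 0.0868 hsv [20. 46. 55.]
grip [220, 379, 14, 21, 35] [ 676.5 -375. ] [ 0.4 41.9] 89.0 z 0.0861 hsv [20. 45. 54.]
```

View pics/ortho0.png

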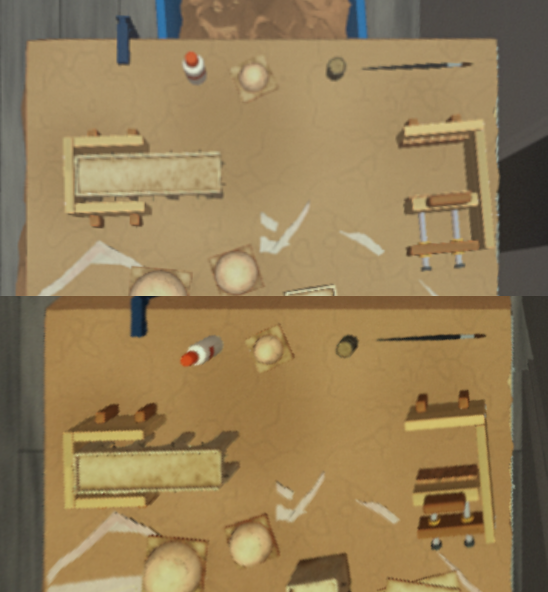

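The ortho view (1.35 mm/px; top camera above, side camera below) shows the portico at (148,174) lying straight in the cradle. Its free end is at column 221. The clamp is turned a few degrees, with its fence at (440,132), end board at (482,190) and jaw grip at (450,200). Next I'll fit edges.

```bash
cat >> m.py <<'E'
def roof(W,box,zlo=.050,zhi=.064):
    p=W.reshape(-1,3);x0,x1,y0,y1=box
    return p[(p[:,2]>zlo)&(p[:,2]<zhi)&(p[:,0]>x0)&(p[:,0]<x1)&(p[:,1]>y0)&(p[:,1]<y1)]
def edges(p,d,bins,q=(2,98)):
    # p along unit d; lateral extremes per bin -> line fits (lat = a + b*s)
    n=np.array([-d[1],d[0]]);s=p[:,:2]@d;l=p[:,:2]@n
    r=[]
    for a,b in zip(bins[:-1],bins[1:]):
        k=(s>=a)&(s<b)
        if k.sum()>8:r.append(((a+b)/2,l[k].min(),l[k].max()))
    return np.array(r)
E
python3 - <<'E'
from m import *
for n in("top","side"):
    c=dict(np.load(n+"0.npz"));W=cloud(c)
    p=roof(W,(.405,.485,.0,.24))
    r=edges(p,np.array([0,1.]),np.arange(.06,.26,.01)) # lat=-x
    g=[(round(s,3),round(-b*1000,1),round(-a*1000,1)) for s,a,b in r]
    print(n,"roof x lo/hi by y",g)
    print(" free end y min",np.round(np.sort(p[(p[:,0]>.42)&(p[:,0]<.46)][:,1])[:30:6]*1e3,1))
    b=roof(W,(.38,.52,.2,.32));print(" cradle board ymax",np.percentile(b[:,1],[98,99.5])*1e3)
    f=roof(W,(.38,.52,.14,.30));
    print(" fence xmin/max",[(round(s,3),round(-bb*1000,1),round(-a*1000,1)) for s,a,bb in edges(f,np.array([0,1.]),np.arange(.15,.28,.02))])
    # clamp
    f=roof(W,(.47,.53,-.33,-.17))
    print(" clamp fence x lo/hi",[(round(s,3),round(-bb*1000,1),round(-a*1000,1),) for s,a,bb in edges(f,np.array([0,1.]),np.arange(-.31,-.16,.015))])
    f=roof(W,(.34,.53,-.34,-.26))
    print(" end board y lo/hi",[(round(s,3),round(a*1000,1),round(bb*1000,1),) for s,a,bb in edges(f,np.array([1.,0]),np.arange(.33,.53,.015))])
    f=roof(W,(.36,.45,-.29,-.17),.07,.1);f=f[f[:,2]>.08];print(" grip",f.mean(0),cv2.minAreaRect((f[:,:2]*1000).astype(np.float32)))
E
```

```text
top roof x lo/hi by y [(np.float64(0.065), np.float64(418.5), np.float64(472.6)), (np.float64(0.075), np.float64(411.1), np.float64(473.2)), (np.float64(0.085), np.float64(417.3), np.float64(476.0)), (np.float64(0.095), np.float64(412.8), np.float64(472.5)), (np.float64(0.105), np.float64(417.0), np.float64(471.1)), (np.float64(0.115), np.float64(418.4), np.float64(472.1)), (np.float64(0.125), np.float64(413.1), np.float64(470.6)), (np.float64(0.135), np.float64(418.0), np.float64(471.5)), (np.float64(0.145), np.float64(417.9), np.float64(470.1)), (np.float64(0.155), np.float64(417.6), np.float64(470.5)), (np.float64(0.165), np.float64(406.6), np.float64(484.4)), (np.float64(0.175), np.float64(405.1), np.float64(484.5)), (np.float64(0.185), np.float64(405.9), np.float64(484.7)), (np.float64(0.195), np.float64(405.4), np.float64(484.2)), (np.float64(0.205), np.float64(405.1), np.float64(484.7)), (np.float64(0.215), np.float64(406.0), np.float64(485.0)), (np.float64(0.225), np.float64(405.4), np.float64(484.3)), (np.float64(0.235), np.float64(405.4), np.float64(484.8))]
 free end y min
[... 4142 characters left out ...]
)), (np.float64(0.398), np.float64(-303.9), np.float64(-271.8)), (np.float64(0.413), np.float64(-302.0), np.float64(-260.6)), (np.float64(0.428), np.float64(-302.1), np.float64(-263.1)), (np.float64(0.443), np.float64(-301.2), np.float64(-287.0)), (np.float64(0.458), np.float64(-299.8), np.float64(-284.7)), (np.float64(0.473), np.float64(-298.4), np.float64(-283.5)), (np.float64(0.488), np.float64(-297.0), np.float64(-282.6)), (np.float64(0.503), np.float64(-296.2), np.float64(-260.1)), (np.float64(0.518), np.float64(-294.4), np.float64(-260.5))]
 grip [ 0.41026661 -0.24219656  0.08377641] ((409.5424499511719, -241.87852478027344), (13.374044418334961, 56.345436096191406), 2.429908037185669)
```

```bash
python3 - <<'E'
import cv2,numpy as np
a=cv2.imread("pics/side0.png")[110:215,315:435];b=cv2.imread("pics/top0.png")[195:275,185:305]
c=np.vstack([cv2.resize(a,None,fx=4,fy=4,interpolation=cv2.INTER_CUBIC)[:340],cv2.resize(b,None,fx=4,fy=4,interpolation=cv2.INTER_CUBIC)[:260]]);cv2.imwrite("pics/crop1.png",c)
from m import *
# z of stick-outs
for n in("top","side"):
    d=dict(np.load(n+"0.npz"));p=cloud(d).reshape(-1,3)
    k=(p[:,1]>.055)&(p[:,1]<.155)&(p[:,2]>.02)&(((p[:,0]<.4155)&(p[:,0]>.4))|((p[:,0]>.4765)&(p[:,0]<.49)))
    print(n,np.round(p[k]*1e3).astype(int)[:40].tolist())
from scipy.spatial.transform import Rotation as Ro
print(Ro.from_quat(get_obs()["ee_rot"]).as_matrix().round(4))
E
```

```text
top [[479, 90, 48], [478, 130, 49], [415, 74, 51], [415, 93, 50], [413, 74, 50], [415, 128, 52], [413, 94, 50], [413, 92, 49], [411, 74, 51], [413, 128, 52], [413, 154, 50], [412, 155, 46]]
side [[412, 127, 50], [413, 73, 49], [477, 130, 50], [478, 132, 49], [477, 90, 49], [480, 89, 54]]
[[-9.331e-01  3.595e-01 -4.000e-04]
 [ 3.595e-01  9.331e-01 -1.200e-03]
 [-0.000e+00 -1.300e-03 -1.000e+00]]
```

View pics/crop1.png

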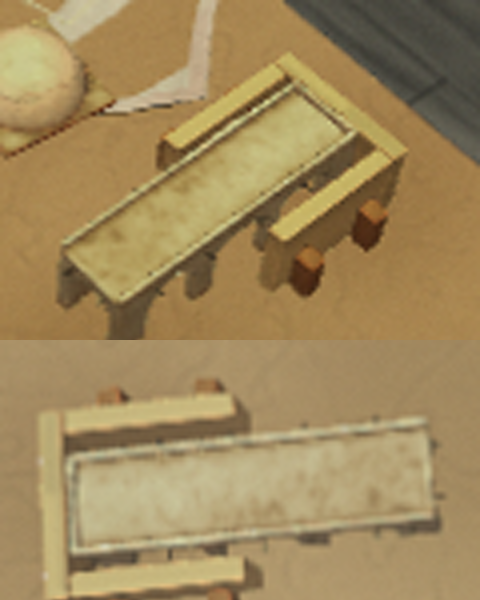

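Beam ends stick out at about z = 50 mm, at world y of 74, 93, 128 and 154 mm. The roof sides are clear between them around y = 0.110, so I'll grasp there.

jog_arm --pt "-0.029 -0.028 0.004 0 0 0.1 1" --pt "-0.058 -0.056 0.008 0 0 0.2 1" --pt "-0.087 -0.084 0.012 0 0 0.3 1" --pt "-0.116 -0.112 0.016 0 0 0.4 1" --pt "-0.145 -0.14 0.02 0 0 0.5 1" --grip_force 40

```text
clock: 0.52
position: [0.3101, 0.3984, 0.1978]
ee_rot: [0.423, 0.906, -0.0, -0.0]
ft_force: [0.9, 0.4, 0.6]
grip_width: 1.003
grasp_force: 0.0
```

```bash
cat > go.py <<'E'
import sys
from h import *
from scipy.spatial.transform import Rotation as Ro
# go.py x y z heading_deg(of tool x)
x,y,z,h=map(float,sys.argv[1:5]);o=get_obs()
R=Ro.from_quat(o["ee_rot"]).as_matrix()
a=np.radians(h);T=np.array([[np.cos(a),np.sin(a),0],[np.sin(a),-np.cos(a),0],[0,0,-1]]).T
T=np.column_stack([[np.cos(a),np.sin(a),0],[np.sin(a),-np.cos(a),0],[0,0,-1]])
print("t",o["clock"],"pos",o["position"].round(4),"heading",np.degrees(np.arctan2(R[1,0],R[0,0])).round(2),"q",o["joint_pos"].round(2),"F",o["ft_force"].round(1))
print("shift",(R.T@(np.array([x,y,z])-o["position"])).round(4),"rot",Ro.from_matrix(R.T@T).as_rotvec().round(4))
E
python3 go.py .4455 .11 .14 91.4
```

```text
t 0.5167 pos [0.3101 0.3984 0.1978] heading 130.0 q [-1.07  0.08  0.07  1.81 -0.01  1.26 -0.3 ] F [0.9 0.4 0.6]
shift [-0.308  -0.0816  0.0578] rot [-5.000e-04  1.000e-04  6.737e-01]
```

jog_arm --pt "-0.032 -0.008 0.006 0 0 0.1 1" --pt "-0.064 -0.016 0.012 0 0 0.2 1" --pt "-0.096 -0.024 0.018 0 0 0.3 1" --pt "-0.128 -0.032 0.024 0 0 0.4 1" --pt "-0.16 -0.04 0.03 0 0 0.5 1"

```text
clock: 0.93
position: [0.3829, 0.2509, 0.1679]
ee_rot: [0.634, 0.774, -0.0, -0.0]
ft_force: [1.0, 0.9, -0.7]
grip_width: 1.0
grasp_force: 0.0
```

```bash
python3 go.py .4455 .11 .11 91.4
```

```text
t 0.9333 pos [0.3829 0.2509 0.1679] heading 101.35 q [-0.91 -0.01  0.23  1.96  0.    1.19 -0.48] F [ 1.   0.9 -0.7]
shift [-0.1504  0.0337  0.0579] rot [-0.0002 -0.0002  0.1737]
```

jog_arm --pt "-0.034 0.008 0.006 0 0 0.04 1" --pt "-0.068 0.016 0.012 0 0 0.08 1" --pt "-0.102 0.024 0.024 0 0 0.12 1" --pt "-0.136 0.031 0.036 0 0 0.174 1" --pt "-0.15 0.0335 0.05 0 0 0.174 1"

```text
clock: 1.35
position: [0.4472, 0.1079, 0.1182]
ee_rot: [0.7, 0.714, 0.0, 0.001]
ft_force: [-0.5, 0.3, -0.2]
grip_width: 1.0
grasp_force: 0.0
```

```bash
python3 go.py .4455 .11 .06 91.4; python3 - <<'E'
from h import *
c=optics.camera("side");cv2.imwrite("pics/s1.png",cv2.resize(c["color"][80:230,280:460],None,fx=4,fy=4)[...,::-1])
E
```

```text
t 1.35 pos [0.4472 0.1079 0.1182] heading 91.2 q [-0.73  0.04  0.4   2.03 -0.02  1.08 -0.3 ] F [-0.5  0.3 -0.2]
shift [ 0.0022 -0.0017  0.0582] rot [ 0.0013  0.0004 -0.0035]
```

View pics/s1.png

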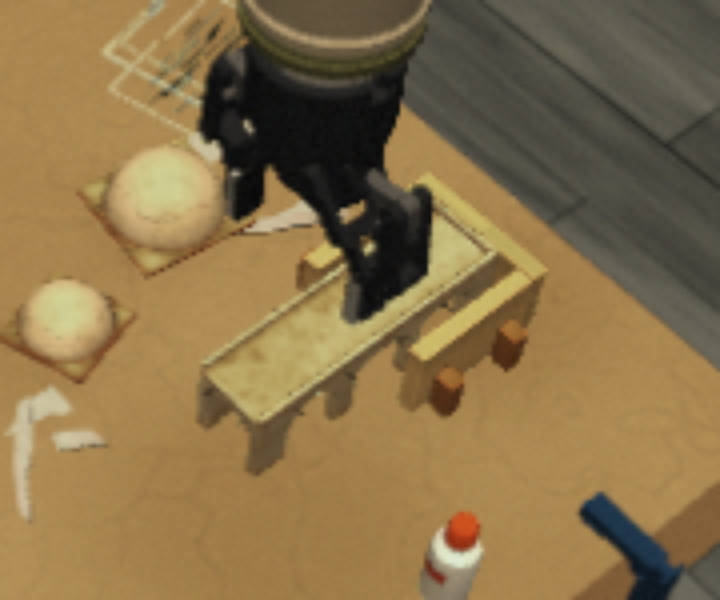

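The open gripper is above the roof, with the camera-side finger at (380,270), and it lines up with the portico. I'll go down and close gently.

jog_arm --pt "0.002 -0.0015 0.02 0 0 0 1" --pt "0.002 -0.0015 0.04 0 0 0 1" --pt "0.002 -0.0015 0.055 0 0 0 1" --pt "0.002 -0.0015 0.062 0 0 0 1" --pt "0.002 -0.0015 0.062 0 0 0 1"

```text
clock: 1.82
position: [0.4429, 0.1141, 0.0549]
ee_rot: [0.697, 0.717, -0.001, -0.0]
ft_force: [-0.2, -0.5, 0.0]
grip_width: 1.001
grasp_force: 0.0
```

jog_arm --pt "0 0 0 0 0 0 0.6" --pt "0 0 0 0 0 0 0.4" --pt "0 0 0 0 0 0 0.2" --pt "0 0 0 0 0 0 0" --pt "0 0 0 0 0 0 -0.2" --grip_force 30

```text
clock: 2.23
position: [0.4444, 0.1145, 0.0568]
ee_rot: [0.697, 0.717, 0.001, 0.0]
ft_force: [0.5, -0.2, 0.6]
grip_width: 0.401
grasp_force: 0.0
```

jog_arm --pt "0 0 0 0 0 0 -0.4" --pt "0 0 0 0 0 0 -0.4" --pt "0 0 0 0 0 0 -0.4"

```text
clock: 2.48
position: [0.4441, 0.1143, 0.0564]
ee_rot: [0.697, 0.717, 0.0, -0.0]
ft_force: [-0.5, -0.2, -0.4]
grip_width: 0.297
grasp_force: 0.0
```

```bash
python3 go.py .4455 .11 .056 91.4
```

```text
t 2.4833 pos [0.4441 0.1143 0.0564] heading 91.66 q [-0.72  0.13  0.4   2.09 -0.06  0.93 -0.26] F [-0.5 -0.2 -0.4]
shift [-0.0044  0.0012  0.0004] rot [ 0.0001 -0.0001  0.0045]
```

Opening is 0.30 with no contact force, which is odd for a 55 mm roof, so I'll look.

```bash
python3 - <<'E'
from h import *
c=optics.camera("side");t=optics.camera("top")
a=cv2.resize(c["color"][100:200,300:450],None,fx=4,fy=4);b=cv2.resize(t["color"][180:280,180:330],None,fx=2,fy=2)
cv2.imwrite("pics/s2.png",np.vstack([a,np.pad(b,((0,0),(0,300),(0,0)))])[...,::-1])
print(get_obs())
E
```

```text
{'clock': 2.5833, 'joint_pos': array([-0.72477917,  0.13381376,  0.39738085,  2.08560965, -0.06439336,
        0.9335075 , -0.26319812]), 'joint_velocities': array([ 0.00015143,  0.00080949,  0.00037531,  0.00080533, -0.00030198,
        0.00066709, -0.00277623]), 'tau': array([-2.57191692e-03, -3.78165901e+01,  2.14111313e+00, -3.22282469e+01,
        1.33982583e-02,  2.50614670e-03, -4.35890315e-04]), 'position': array([0.44407453, 0.11433244, 0.05630145]), 'ee_rot': array([ 6.96764116e-01,  7.17300330e-01,  6.60344258e-06, -4.48266022e-05]), 'ft_force': array([0.99563105, 0.24261438, 0.48688156]), 'torque': array([ 0.00174299,  0.00980931, -0.0422812 ]), 'grasp_force': 0.0, 'grip_width': 0.30431885442745127}
```

View pics/s2.png

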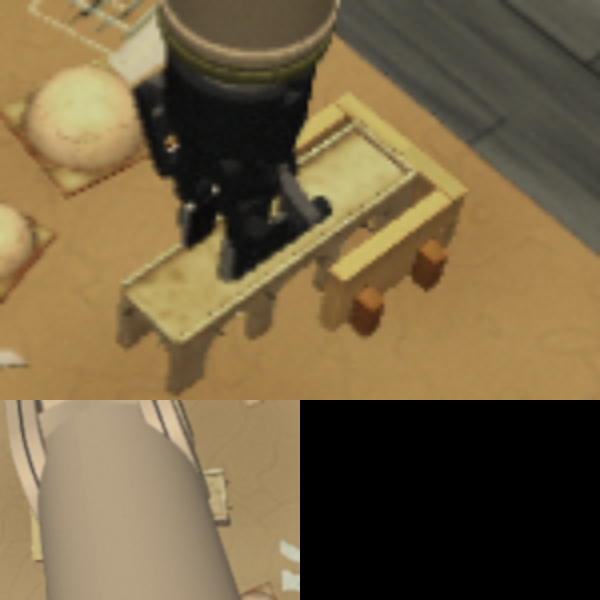

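The fingers look as if they are above the roof, with a tip at (230,275) in the crop. I'll measure the tip height with depth.

```bash
python3 - <<'E'
from h import *
c=optics.camera("side");W=cloud(c);hs=cv2.cvtColor(c["color"],cv2.COLOR_RGB2HSV)
for r in range(150,176,2):
    print(r,[(u,*(W[r,u]*1e3).round().astype(int).tolist(),int(hs[r,u,2])) for u in range(352,372,4)])
for n,d in(("all",W),):
    k=(hs[...,2]<75)&(d[...,0]>.38)&(d[...,0]<.5)&(d[...,1]>.05)&(d[...,1]<.16)&(d[...,2]<.2)&(d[...,2]>.01)
    p=d[k];print(k.sum(),np.percentile(p[:,2],[0,1,5,20,50]).round(3))
    i=np.argsort(p[:,2])[:25];print((p[i]*1e3).round().astype(int).tolist())
E
```

```text
150 [(352, 431, 118, 103, 12), (356, 463, 97, 151, 16), (360, 461, 111, 138, 24), (364, 467, 117, 139, 29), (368, 427, 178, 53, 161)]
152 [(352, 431, 119, 94, 14), (356, 463, 97, 144, 24), (360, 466, 107, 139, 29), (364, 469, 116, 135, 19), (368, 434, 172, 57, 173)]
154 [(352, 430, 121, 86, 15), (356, 463, 98, 137, 37), (360, 467, 106, 134, 21), (364, 467, 120, 122, 30), (368, 492, 103, 161, 87)]
156 [(352, 430, 122, 77, 13), (356, 460, 102, 123, 64), (360, 469, 105, 129, 22), (364, 470, 117, 122, 35), (368, 478, 121, 126, 27)]
158 [(352, 429, 123, 68, 56), (356, 460, 103, 115, 72), (360, 470, 105, 123, 21), (364, 476, 112, 124, 37), (368, 494, 103, 150, 19)]
160 [(352, 428, 125, 57, 181), (356, 462, 102, 110, 98), (360, 471, 105, 118, 16), (364, 484, 103, 133, 18), (368, 494, 104, 142, 15)]
162 [(352, 431, 123, 54, 180), (356, 462, 103, 102, 75), (360, 469, 108, 106, 17), (364, 485, 103, 126, 19), (368, 496, 103, 138, 20)]
164 [(352, 437, 117, 57, 186), (356, 461, 104, 94, 80), (360, 470, 109, 99, 17), (364, 485, 104, 119, 17), (368, 459, 149, 54, 177)]
166 [(352, 440, 115, 54, 189)
[... 370 characters left out ...]

172 [(352, 453, 103, 55, 181), (356, 459, 110, 56, 194), (360, 464, 119, 54, 184), (364, 472, 123, 58, 112), (368, 473, 138, 46, 100)]
174 [(352, 458, 99, 55, 182), (356, 465, 105, 58, 178), (360, 471, 112, 59, 209), (364, 473, 124, 50, 98), (368, 480, 130, 53, 72)]
808 [0.042 0.071 0.084 0.118 0.143]
[[431, 62, 42], [473, 134, 46], [477, 130, 50], [433, 59, 51], [434, 56, 52], [480, 130, 53], [477, 89, 54], [429, 123, 68], [430, 107, 71], [430, 116, 71], [431, 112, 71], [431, 109, 73], [431, 118, 74], [431, 102, 75], [431, 115, 76], [431, 124, 77], [430, 122, 77], [432, 110, 78], [430, 103, 78], [431, 108, 78], [431, 117, 78], [433, 119, 78], [467, 107, 78], [464, 107, 78], [469, 109, 79]]
```

Depth puts the fingertips at z ≈ 70 mm, about 13 mm above the roof. The tips therefore sit about 40 mm higher than the reported TCP height suggests, and I'll trust the cameras. I'll reopen, then descend while watching the force.

jog_arm --pt "-0.003 0.001 0 0 0 0 1" --pt "-0.003 0.001 0 0 0 0 1" --pt "-0.003 0.001 0 0 0 0 1" --pt "-0.003 0.001 0 0 0 0 1" --pt "-0.003 0.001 0 0 0 0 1"

```text
clock: 3.05
position: [0.4452, 0.1114, 0.0563]
ee_rot: [0.697, 0.717, 0.0, -0.0]
ft_force: [0.3, -0.3, 0.2]
grip_width: 0.979
grasp_force: 0.0
```

jog_arm --pt "0 0 0.007 0 0 0 1" --pt "0 0 0.014 0 0 0 1" --pt "0 0 0.02 0 0 0 1" --pt "0 0 0.02 0 0 0 1"

```text
clock: 3.38
position: [0.4442, 0.111, 0.0347]
ee_rot: [0.697, 0.717, -0.001, -0.0]
ft_force: [-0.5, 0.1, 0.3]
grip_width: 0.997
grasp_force: 0.0
```

```bash
cat > tips.py <<'E'
from h import *
c=optics.camera("side");W=cloud(c);hs=cv2.cvtColor(c["color"],cv2.COLOR_RGB2HSV)
o=get_obs();P=o["position"]
k=(hs[...,2]<110)&(abs(W[...,0]-P[0])<.07)&(abs(W[...,1]-P[1])<.025)&(W[...,2]<.2)&(W[...,2]>.01)
p=W[k];p=p[np.argsort(p[:,2])]
print(P.round(4),o["ft_force"].round(1),o["grip_width"].round(3))
for s in(p[p[:,0]<P[0]],p[p[:,0]>P[0]]):print((s[:30:2]*1e3).round().astype(int).tolist())
E
python3 tips.py
```

```text
Traceback (most recent call last):
  File "tips.py", line 6, in <module>
    print(P.round(4),o["ft_force"].round(1),o["grip_width"].round(3))
                                            ^^^^^^^^^^^^^^^^^^^^^
AttributeError: 'float' object has no attribute 'round'
```

```bash
sed -i 's/o\["grip_width"\].round(3)/o["grip_width"]/' tips.py; python3 tips.py
```

```text
[0.4448 0.1111 0.0358] [ 0.   0.2 -0.2] 1.0030164637260015
[[401, 114, 62], [400, 117, 62], [401, 120, 65], [402, 109, 67], [401, 117, 67], [402, 103, 68], [400, 99, 69], [402, 100, 70], [402, 118, 71], [399, 99, 72], [401, 116, 72], [398, 100, 74], [402, 99, 75], [401, 101, 76], [403, 102, 77]]
[[472, 124, 12], [472, 127, 14], [473, 132, 14], [474, 86, 41], [472, 117, 43], [472, 88, 46], [474, 95, 48], [473, 93, 49], [472, 110, 49], [473, 111, 50], [473, 96, 50], [473, 115, 50], [474, 98, 51], [472, 112, 52], [472, 93, 53]]
```

The open tips sit at z ≈ 61 mm for a TCP reading of 36 mm. Another 19 mm down puts the pads beside the roof edge.

jog_arm --pt "0 0 0.006 0 0 0 1" --pt "0 0 0.012 0 0 0 1" --pt "0 0 0.018 0 0 0 1" --pt "0 0 0.019 0 0 0 1"

```text
clock: 3.82
position: [0.4445, 0.1111, 0.0161]
ee_rot: [0.697, 0.717, -0.001, -0.0]
ft_force: [0.4, -0.2, 0.1]
grip_width: 1.001
grasp_force: 0.0
```

jog_arm --pt "0 0 0 0 0 0 0.7" --pt "0 0 0 0 0 0 0.4" --pt "0 0 0 0 0 0 0.2" --pt "0 0 0 0 0 0 0.2" --pt "0 0 0 0 0 0 0.1" --grip_force 30

```text
clock: 4.23
position: [0.4454, 0.1114, 0.0176]
ee_rot: [0.697, 0.717, 0.0, 0.0]
ft_force: [-0.3, 0.2, 2.9]
grip_width: 0.637
grasp_force: 32.0
```

```bash
python3 tips.py
```

```text
[0.4454 0.1114 0.0176] [-0.1 -0.1  3.2] 0.6380668227435559
[[408, 102, 47], [406, 103, 53], [442, 135, 55], [407, 103, 58], [407, 103, 61], [417, 115, 62], [416, 98, 63], [419, 101, 63], [417, 112, 64], [416, 116, 64], [418, 99, 65], [418, 121, 66], [417, 118, 67], [414, 99, 68], [419, 104, 70]]
[[473, 136, 10], [473, 135, 16], [479, 105, 37], [473, 88, 41], [471, 102, 43], [485, 105, 44], [478, 101, 44], [486, 110, 45], [475, 101, 45], [477, 102, 46], [486, 116, 48], [479, 103, 48], [485, 104, 49], [472, 87, 49], [479, 106, 50]]
```

Gripped at 54 mm with 32 N. I'll pull straight out of the cradle.

jog_arm --pt "-0.008 0 0 0 0 0 0.1" --pt "-0.02 0 0 0 0 0 0.1" --pt "-0.033 0 0 0 0 0 0.1" --pt "-0.046 0 0 0 0 0 0.1" --pt "-0.058 0 0 0 0 0 0.1"

```text
clock: 4.7
position: [0.4471, 0.0526, 0.0176]
ee_rot: [0.697, 0.717, 0.0, 0.0]
ft_force: [-0.6, 2.2, 2.9]
grip_width: 0.636
grasp_force: 32.1
```

jog_arm --pt "-0.012 0 0 0 0 0 0.1" --pt "-0.025 0 0 0 0 0 0.1" --pt "-0.038 0 0 0 0 0 0.1" --pt "-0.05 0 0 0 0 0 0.1" --pt "-0.058 0 0 0 0 0 0.1"

```text
clock: 5.12
position: [0.4488, -0.0058, 0.0176]
ee_rot: [0.697, 0.717, 0.0, 0.0]
ft_force: [0.2, 3.1, 4.4]
grip_width: 0.641
grasp_force: 32.2
```

```bash
python3 go.py .447 -.1155 .0176 95.8
```

```text
t 5.1167 pos [ 0.4488 -0.0058  0.0176] heading 91.6 q [-0.54  0.19  0.48  2.14 -0.12  0.84  0.04] F [0.2 3.1 4.4]
shift [-1.096e-01 -4.800e-03 -1.000e-04] rot [ 0.0008 -0.0005 -0.0733]
```

jog_arm --pt "-0.01 0 0 0 0 0 0.1" --pt "-0.022 -0.001 0 0 0 -0.012 0.1" --pt "-0.034 -0.0015 0 0 0 -0.024 0.1" --pt "-0.046 -0.002 0 0 0 -0.036 0.1" --pt "-0.058 -0.0025 0 0 0 -0.048 0.1"

```text
clock: 5.53
position: [0.448, -0.063, 0.0176]
ee_rot: [0.679, 0.734, 0.0, 0.0]
ft_force: [0.0, 4.5, 5.7]
grip_width: 0.633
grasp_force: 32.3
```

jog_arm --pt "-0.012 0 0 0 0 -0.008 0.1" --pt "-0.025 0 0 0 0 -0.016 0.1" --pt "-0.038 0 0 0 0 -0.025 0.1" --pt "-0.05 0 0 0 0 -0.025 0.1" --pt "-0.052 0 0 0 0 -0.025 0.1"

```text
clock: 5.95
position: [0.4518, -0.1164, 0.0175]
ee_rot: [0.671, 0.742, 0.0, 0.0]
ft_force: [-2.2, 4.0, 10.1]
grip_width: 0.645
grasp_force: 32.8
```

jog_arm --pt "0 0 0 0 0 0 0.7" --pt "0 0 0 0 0 0 1" --pt "0 0 -0.01 0 0 0 1" --pt "0 0 -0.03 0 0 0 1" --pt "0 0 -0.06 0 0 0 1"

```text
clock: 6.37
position: [0.4499, -0.114, 0.0767]
ee_rot: [0.67, 0.742, -0.002, -0.001]
ft_force: [-0.1, -0.0, -0.2]
grip_width: 1.001
grasp_force: 0.0
```

```bash
python3 - <<'E'
from m import *
from workcell import get_obs
o=get_obs();print(o["position"],o["ft_force"])
t=optics.camera("top");s=optics.camera("side")
np.savez("top1.npz",**t);np.savez("side1.npz",**s)
a=[]
for c in(t,s):
    u,v=ortho(c,.0575,.34,.56,-.34,.2,.001);a.append(cv2.remap(c["color"],u,v,cv2.INTER_LINEAR))
cv2.imwrite("pics/o2.png",np.vstack(a)[...,::-1])
E
```

```text
[ 0.44991509 -0.11402881  0.07673141] [-0.05543341 -0.02277378 -0.18409718]
```

View pics/o2.png

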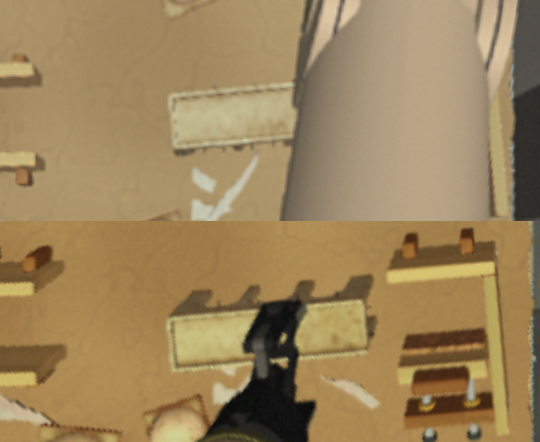

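The portico is out, spanning columns 170–367 in the lower ortho (y from +0.03 to −0.167) and aimed at the clamp mouth at column 388. I'll fit its pose and the clamp faces.

```bash
cat > port.py <<'E'
from m import *
import sys
def pose(c,box,excl=None):
    p=roof(cloud(c),box,.0525,.062)
    if excl: p=p[~((p[:,1]>excl[0])&(p[:,1]<excl[1]))]
    d=np.array([-.0976,.9952]);n=np.array([.9952,.0976]);
    for _ in range(2):
        n=np.array([d[1],-d[0]]);s=p[:,:2]@d;l=p[:,:2]@n
        S,lo,hi=[],[],[]
        for a in np.arange(s.min()+.004,s.max()-.004,.006):
            k=(s>=a)&(s<a+.006)
            if k.sum()>10:S.append(a+.003);lo.append(np.percentile(l[k],3));hi.append(np.percentile(l[k],97))
        S=np.array(S);f=[np.polyfit(S,np.array(q),1) for q in(lo,hi)]
        f=[np.polyfit(S[abs(np.polyval(g,S)-q)<.0015],np.array(q)[abs(np.polyval(g,S)-q)<.0015],1) for g,q in zip(f,(lo,hi))]
        b=(f[0][0]+f[1][0])/2;a_=(f[0][1]+f[1][1])/2
        d=d+b*n;d/=np.linalg.norm(d)
    n=np.array([d[1],-d[0]]);s=p[:,:2]@d;l=p[:,:2]@n
    return d,n,np.median(l) if 0 else (np.percentile(l,1.5)+np.percentile(l,98.5))/2,np.percentile(l,98.5)-np.percentile(l,1.5),np.percentile(s,.5),np.percentile(s,99.5),p
if __name__=="__main__":
    for n,ex in(("top",None),("side",None)):
        c=dict(np.load(n+"1.npz"))
        d,nn,l,w,s0,s1,p=pose(c,(.39,.50,-.175 if n=="side" else -.05,.05))
        hd=np.degrees(np.arctan2(d[1],d[0]))
        print(n,"heading",hd.round(2),"width",w.round(4),"ends",(d*s0+nn*l).round(4),(d*s1+nn*l).round(4),"len",round(s1-s0,4))
    # clamp faces, frame rotated by 5.6 deg about guessed O
    a=np.radians(5.6);X=np.array([np.cos(a),np.sin(a)]);Y=np.array([-X[1],X[0]]);O=np.array([.4697,-.2831])
    for n,z in(("top0",0),("side0",0),("side1",0)):
        W=cloud(dict(np.load(n+".npz"))).reshape(-1,3);q=np.c_[(W[:,:2]-O)@X,(W[:,:2]-O)@Y,W[:,2]]*1e3
        for nm,b in(("fence",(20,60,20,85,52,64)),("endb",(-35,20,-25,12,52,64)),("cork/jaw top",(-80,-30,8,14,52,64)),("jawtop2",(-80,-30,80,88,52,64)),("grip",(-80,-40,15,80,80,92)),("frontb",(-135,-100,20,80,30,42))):
            k=(q[:,0]>b[0])&(q[:,0]<b[1])&(q[:,1]>b[2])&(q[:,1]<b[3])&(q[:,2]>b[4])&(q[:,2]<b[5])
            if k.sum()>5:print(n,nm,k.sum(),"x",np.percentile(q[k,0],[3,97]).round(1),"y",np.percentile(q[k,1],[3,97]).round(1),"z",np.median(q[k,2]).round(1))
E
python3 port.py
```

```text
top heading 95.74 width 0.0538 ends [ 0.4445 -0.0504] [0.4364 0.0305] len 0.0813
side heading 95.0 width 0.0541 ends [ 0.4565 -0.1653] [0.4396 0.0281] len 0.1941
top0 fence 184 x [35. 48.] y [22.2 83.2] z 57.3
top0 endb 172 x [-32.5  17.9] y [-13.8   0.2] z 57.5
top0 cork/jaw top 18 x [-64.8 -49.4] y [ 8.7 13.6] z 58.0
top0 jawtop2 33 x [-64.8 -48.8] y [80.3 87.9] z 57.9
top0 grip 164 x [-63.2 -50.2] y [23.5 73.4] z 84.9
top0 frontb 182 x [-125.  -111.5] y [21.8 78.2] z 35.4
side0 fence 225 x [37.2 51.1] y [22. 83.] z 56.7
side0 endb 183 x [-33.5  17.1] y [-14.9  -1.1] z 57.0
side0 cork/jaw top 23 x [-64.4 -49.1] y [ 8.4 13.6] z 57.0
side0 jawtop2 30 x [-62.9 -46.9] y [80.5 87.6] z 56.7
side0 grip 165 x [-61.5 -49.8] y [20.5 72.9] z 84.0
side0 frontb 174 x [-124.1 -109.9] y [22.2 78. ] z 34.2
side1 fence 224 x [37.3 51.2] y [21.9 83.1] z 56.7
side1 endb 185 x [-33.3  18.6] y [-14.9  -1.2] z 57.1
side1 cork/jaw top 23 x [-64.8 -49.4] y [ 8.5 13.6] z 57.7
side1 jawtop2 31 x [-63.2 -46.1] y [80.1 87.5] z 56.6
side1 grip 162 x [-61.8 -49.4] y [21.  72.5] z 84.2
side1 frontb 174 x [-124.4 -110. ] y [22.3 78.3] z 34.2
```

```bash
python3 - <<'E'
from h import *
d=np.array([-.094,.9956]);n=np.array([.9956,.094])
for f,o in(("top1",(.4459,-.069)),("side1",(.4483,-.069))):
    W=cloud(dict(np.load(f+".npz"))).reshape(-1,3);q=np.c_[(W[:,:2]-o)@d,(W[:,:2]-o)@n,W[:,2]]*1e3
    for sg in(-1,1):
        k=(q[:,1]*sg>29)&(q[:,1]*sg<38)&(q[:,2]>42)&(q[:,2]<57)&(q[:,0]>-5)&(q[:,0]<105)
        print(f,sg,np.sort(q[k,0]).round().astype(int).tolist())
E
python3 go.py .4363 0.0 .0767 95.6
```

```text
top1 -1 [-1, -1, 19, 21, 21, 49, 50, 69, 69, 89, 91, 91, 91]
top1 1 [12, 13, 51, 53, 54]
side1 -1 [-3, 49, 89]
side1 1 [10, 10, 11, 49, 52]
t 6.4667 pos [ 0.4541 -0.1146  0.0813] heading 95.86 q [-0.38  0.12  0.57  2.05 -0.08  0.99  0.33] F [ 0.6 -0.8 -0.5]
shift [ 0.1158 -0.0061  0.0045] rot [0.006  0.0005 0.0046]
```

jog_arm --pt "0.02 0 0.008 0 0 0 1" --pt "0.045 -0.001 0.016 0 0 0 1" --pt "0.07 -0.002 0.024 0 0 0.006 1" --pt "0.08 -0.002 0.028 0 0 0.006 1" --pt "0.08 -0.002 0.028 0 0 0.006 1"

```text
clock: 6.88
position: [0.4407, -0.0326, 0.0486]
ee_rot: [0.671, 0.742, -0.0, -0.001]
ft_force: [-0.6, -0.2, 0.3]
grip_width: 1.0
grasp_force: 0.0
```

jog_arm --pt "0 0 0 0 0 0 1" --pt "0 0 0 0 0 0 1"

```text
clock: 7.05
position: [0.4419, -0.0361, 0.0496]
ee_rot: [0.673, 0.74, 0.0, 0.0]
ft_force: [-0.3, 0.0, 0.3]
grip_width: 0.998
grasp_force: 0.0
```

```bash
python3 go.py .4439 -.0347 .0175 95.4; python3 tips.py
```

```text
t 7.05 pos [ 0.4419 -0.0361  0.0496] heading 95.46 q [-0.49  0.11  0.49  2.13 -0.07  0.91  0.14] F [-0.3  0.   0.3]
shift [0.0012 0.0021 0.0321] rot [0.0005 0.0004 0.0011]
[ 0.4419 -0.0362  0.0497] [ 0.9  0.4 -0.1] 1.0014340703246816
[[399, -37, 75], [399, -46, 76], [399, -40, 79], [400, -49, 79], [399, -37, 80], [398, -39, 81], [400, -46, 81], [398, -42, 83], [399, -34, 84], [399, -51, 85], [399, -37, 87], [400, -48, 87], [398, -31, 88], [398, -39, 88], [400, -43, 89]]
[[473, -40, 12], [472, -33, 14], [471, -33, 17], [471, -33, 21], [473, -40, 23], [471, -36, 25], [467, -41, 29], [472, -36, 30], [471, -41, 34], [472, -36, 34], [471, -33, 40], [473, -42, 42], [471, -41, 44], [471, -38, 45], [473, -45, 45]]
```

jog_arm --pt "0.001 0.002 0.01 0 0 0 1" --pt "0.001 0.002 0.02 0 0 0 1" --pt "0.001 0.002 0.028 0 0 0 1" --pt "0.001 0.002 0.032 0 0 0 1" --pt "0.001 0.002 0.032 0 0 0 1"

```text
clock: 7.52
position: [0.4424, -0.0343, 0.0159]
ee_rot: [0.672, 0.74, -0.001, -0.001]
ft_force: [-0.3, -0.1, 0.2]
grip_width: 0.998
grasp_force: 0.0
```

jog_arm --pt "0 0 0 0 0 0 0.7" --pt "0 0 0 0 0 0 0.4" --pt "0 0 0 0 0 0 0.2" --pt "0 0 0 0 0 0 0.2" --pt "0 0 0 0 0 0 0.1" --grip_force 30

```text
clock: 7.93
position: [0.4439, -0.0339, 0.0177]
ee_rot: [0.672, 0.74, 0.0, 0.0]
ft_force: [-0.4, 0.1, 4.3]
grip_width: 0.638
grasp_force: 32.3
```

```bash
python3 - <<'E'
from m import *
import port
for n in("top","side"):np.savez(n+"1.npz",**optics.camera(n))
E
python3 port.py|head -2; python3 go.py .4439 -.0347 .0175 95.6
```

```text
t 8.0333 pos [ 0.4439 -0.0339  0.0177] heading 95.5 q [-0.48  0.18  0.48  2.15 -0.11  0.84  0.17] F [-1.4 -0.7  6.1]
shift [-0.0008 -0.0001  0.0002] rot [ 0.0008 -0.0002 -0.0018]Traceback (most recent call last):
  File "port.py", line 22, in <module>
    d,nn,l,w,s0,s1,p=pose(c,(.39,.50,-.175 if n=="side" else -.05,.05))
                     ~~~~^^^^^^^^^^^^^^^^^^^^^^^^^^^^^^^^^^^^^^^^^^^^^^
  File "port.py", line 13, in pose
    S=np.array(S);f=[np.polyfit(S,np.array(q),1) for q in(lo,hi)]
                     ~~~~~~~~~~^^^^^^^^^^^^^^^^^
    raise TypeError("expected non-empty vector for x")
TypeError: expected non-empty vector for x
```

Gripped again. I'll shift 4 mm toward lane centre, then slide in along the lane.

jog_arm --pt "-0.006 -0.002 0 0 0 0 0.1" --pt "-0.012 -0.004 0 0 0 -0.002 0.1" --pt "-0.022 -0.004 0 0 0 -0.002 0.1" --pt "-0.034 -0.004 0 0 0 -0.002 0.1" --pt "-0.045 -0.004 0 0 0 -0.002 0.1"

```text
clock: 8.45
position: [0.4442, -0.0792, 0.0177]
ee_rot: [0.671, 0.741, 0.001, 0.0]
ft_force: [0.6, 4.1, 6.1]
grip_width: 0.637
grasp_force: 32.5
```

jog_arm --pt "-0.012 0 0 0 0 0 0.1" --pt "-0.024 0 0 0 0 0 0.1" --pt "-0.036 0 0 0 0 0 0.1" --pt "-0.048 0 0 0 0 0 0.1" --pt "-0.058 0 0 0 0 0 0.1"

```text
clock: 8.87
position: [0.4499, -0.1372, 0.0177]
ee_rot: [0.672, 0.741, 0.001, -0.0]
ft_force: [-0.6, 4.6, 9.1]
grip_width: 0.644
grasp_force: 32.7
```

```bash
python3 go.py .4285 -.1514 .0175 95.6; python3 - <<'E'
from m import *
s=optics.camera("side");u,v=ortho(s,.0575,.34,.56,-.34,.05,.0006);a=cv2.remap(s["color"],u,v,cv2.INTER_LINEAR);cv2.imwrite("pics/o3.png",a[...,::-1])
E
```

```text
t 8.8667 pos [ 0.4499 -0.1372  0.0177] heading 95.63 q [-0.3   0.24  0.55  2.09 -0.17  0.85  0.45] F [-0.6  4.6  9.1]
shift [-0.012  -0.0227  0.0002] rot [ 0.0009 -0.0008  0.0005]
```

View pics/o3.png

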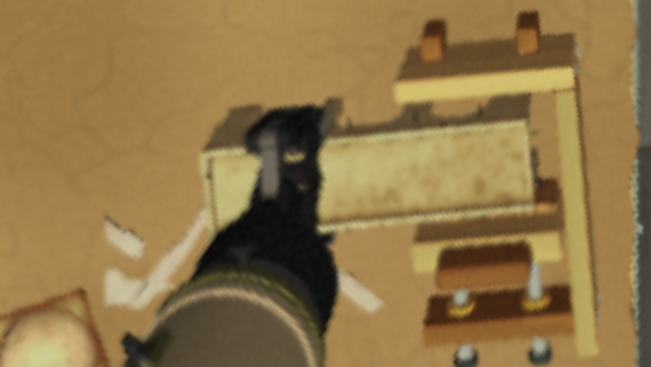

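The portico's end is at column 533 and the end board's face at about column 560, so roughly 16 mm remain, with clear gaps on both sides. I'll creep in.

jog_arm --pt "-0.005 0 0 0 0 0 0.1" --pt "-0.009 0 0 0 0 0 0.1" --pt "-0.012 0 0 0 0 0 0.1" --pt "-0.013 0 0 0 0 0 0.1"

```text
clock: 9.25
position: [0.4512, -0.1494, 0.0177]
ee_rot: [0.672, 0.741, 0.001, -0.0]
ft_force: [-0.5, 5.4, 9.7]
grip_width: 0.636
grasp_force: 32.9
```

jog_arm --pt "-0.001 0 0 0 0 0 0.1" --pt "-0.002 0 0 0 0 0 0.1"

```text
clock: 9.42
position: [0.4514, -0.1508, 0.0177]
ee_rot: [0.671, 0.741, 0.001, -0.0]
ft_force: [-0.4, 6.5, 9.3]
grip_width: 0.638
grasp_force: 32.9
```

jog_arm --pt "-0.001 0 0 0 0 0 0.1" --pt "-0.002 0 0 0 0 0 0.1"

```text
clock: 9.58
position: [0.4516, -0.1528, 0.0177]
ee_rot: [0.671, 0.741, 0.001, -0.0]
ft_force: [-1.1, 4.4, 9.1]
grip_width: 0.64
grasp_force: 32.9
```

jog_arm --pt "-0.001 0 0 0 0 0 0.1" --pt "-0.002 0 0 0 0 0 0.1"

```text
clock: 9.75
position: [0.4517, -0.1534, 0.0177]
ee_rot: [0.671, 0.741, 0.001, -0.001]
ft_force: [-3.9, 14.9, 16.1]
grip_width: 0.641
grasp_force: 33.6
```

jog_arm --pt "-0.001 0 0 0 0 0 0.1" --pt "-0.0015 0 0 0 0 0 0.1"

```text
clock: 9.92
position: [0.4517, -0.1533, 0.0177]
ee_rot: [0.671, 0.742, 0.002, -0.002]
ft_force: [-5.0, 20.0, 18.4]
grip_width: 0.637
grasp_force: 34.0
```

```bash
cat > gap.py <<'E'
from h import *
a=np.radians(5.6);X=np.array([np.cos(a),np.sin(a)]);Y=np.array([-X[1],X[0]]);O=np.array([.4697,-.2831])
for n in("top","side"):
    W=cloud(optics.camera(n)).reshape(-1,3);q=np.c_[(W[:,:2]-O)@X,(W[:,:2]-O)@Y,W[:,2]]*1e3
    def f(nm,b,ax,pc):
        k=np.all([(q[:,i]>b[2*i])&(q[:,i]<b[2*i+1]) for i in range(3)],0)
        if k.sum()>5:print(n,nm,k.sum(),np.percentile(q[k,ax],pc).round(1))
    f("endboard y",(-28,20,-25,-0.0,50,64),1,[3,50,97])
    f("roof end y",(-28,20,1,60,52,64),1,[.5,2,50])
    f("gap-low-z y (0..12)",(-28,20,-2,14,-5,50),1,[5,50,95])
    f("roof x",(-40,28,15,20,52,60),0,[3,97]);f("roof x far",(-40,28,75,85,52,60),0,[3,97])
    f("roof x out",(-45,28,100,106,52,60),0,[3,97]);f("roof back",(-28,20,150,210,52,62),1,[97,99.5])
    f("grip",(-80,-20,15,80,78,92),0,[3,97]);f("grip y",(-80,-20,5,90,78,92),1,[3,97]);f("fence",(20,60,20,85,52,64),0,[3,97])
E
python3 gap.py
```

```text
top roof back 434 [195.4 196.2]
side endboard y 170 [-15.   -7.8  -0.2]
side roof end y 589 [ 1.2  2.1 30.2]
side roof x 57 [-28.8  21.8]
side roof x far 109 [-27.9  22.9]
side roof x out 63 [-28.   21.8]
side roof back 235 [192.3 194.2]
side grip 182 [-61.7 -48.9]
side grip y 182 [20.5 72.6]
side fence 317 [20.7 50.6]
```

Contact: the push force rose to 15–20 N at the end board, and depth shows the roof running from about 1 to 196 mm. I'll relax slightly, release and rise.

jog_arm --pt "0.0015 0 0 0 0 0 0.1" --pt "0.0015 0 0 0 0 0 0.5" --pt "0.0015 0 0 0 0 0 1" --pt "0.0015 0 0 0 0 0 1" --pt "0.0015 0 0 0 0 0 1"

```text
clock: 10.43
position: [0.451, -0.1561, 0.0171]
ee_rot: [0.672, 0.741, -0.0, -0.0]
ft_force: [-0.1, 0.5, -0.4]
grip_width: 0.997
grasp_force: 0.0
```

jog_arm --pt "0 0 -0.02 0 0 0 1" --pt "0 0 -0.05 0 0 0 1" --pt "0 0 -0.08 0 0 0 0" --pt "0 0 -0.1 0 0 0 -1" --pt "0 0 -0.1 0 0 0 -1"

```text
clock: 10.85
position: [0.4535, -0.1567, 0.1211]
ee_rot: [0.672, 0.741, 0.002, 0.002]
ft_force: [0.8, 0.1, -0.4]
grip_width: 0.601
grasp_force: 0.0
```

```bash
python3 gap.py; python3 go.py .38 -.243 .117 95.6
```

```text
top roof back 444 [195.1 196.4]
side endboard y 169 [-15.1  -8.1  -0.8]
side roof end y 604 [ 1.2  2.3 30.2]
side roof x 59 [-28.3  21.5]
side roof x far 108 [-28.4  23. ]
side roof x out 59 [-27.2  21.4]
side roof back 266 [193.4 194.3]
side grip 180 [-62.1 -49.4]
side grip y 180 [20.7 72.5]
side fence 312 [20.9 51. ]
t 10.95 pos [ 0.4517 -0.1559  0.1176] heading 95.6 q [-0.32  0.09  0.59  1.99 -0.06  1.08  0.39] F [-0.2  0.   0.3]
shift [-0.0797 -0.0798  0.0005] rot [ 0.0015 -0.0001  0.0001]
```

jog_arm --pt "-0.02 -0.02 0 0 0 0 -1" --pt "-0.04 -0.042 0 0 0 0 -1" --pt "-0.06 -0.064 0 0 0 0 -1" --pt "-0.08 -0.0825 0 0 0 0 -1" --pt "-0.08 -0.0825 0 0 0 0 -1"

```text
clock: 11.37
position: [0.373, -0.2471, 0.1161]
ee_rot: [0.674, 0.739, -0.001, -0.001]
ft_force: [-0.7, 0.0, -0.1]
grip_width: 0.001
grasp_force: 0.0
```

jog_arm --pt "0 0 0.01 0 0 0 -1" --pt "0 0 0.03 0 0 0 -1" --pt "0 0 0.045 0 0 0 -1" --pt "0 0 0.045 0 0 0 -1"

```text
clock: 11.7
position: [0.3754, -0.2415, 0.0686]
ee_rot: [0.671, 0.741, -0.001, -0.003]
ft_force: [0.0, 0.5, -0.0]
grip_width: -0.002
grasp_force: 0.0
```

```bash
python3 go.py .3774 -.2439 .052 95.6; python3 - <<'E'
from m import *
s=optics.camera("side");a=cv2.resize(s["color"][160:320,140:300],None,fx=3.5,fy=3.5);cv2.imwrite("pics/s4.png",a[...,::-1])
W=cloud(s);hs=cv2.cvtColor(s["color"],cv2.COLOR_RGB2HSV)
k=(hs[...,2]<60)&(abs(W[...,0]-.3774)<.03)&(abs(W[...,1]+.244)<.025)&(W[...,2]>.05)&(W[...,2]<.15)
p=W[k];p=p[np.argsort(p[:,2])];print((p[:24:2]*1e3).round().tolist())
E
```

```text
t 11.7 pos [ 0.3754 -0.2415  0.0686] heading 95.7 q [-0.19  0.09  0.7   2.11 -0.07  0.96  0.64] F [ 0.   0.5 -0. ]
shift [-0.0026  0.0019  0.0166] rot [-0.0055 -0.0018  0.0017]
[[388.0, -244.0, 88.0], [388.0, -248.0, 93.0], [390.0, -249.0, 122.0], [391.0, -247.0, 126.0], [406.0, -251.0, 127.0], [391.0, -251.0, 130.0], [405.0, -252.0, 131.0], [385.0, -242.0, 132.0], [387.0, -240.0, 132.0], [386.0, -245.0, 132.0], [388.0, -239.0, 133.0], [389.0, -253.0, 133.0]]
```

View pics/s4.png

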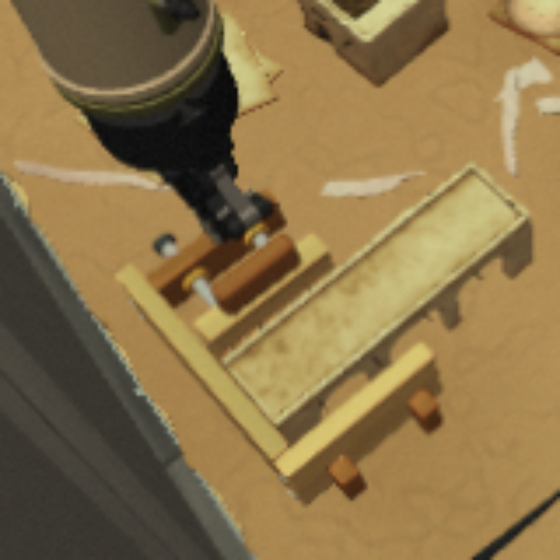

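The portico is against the end board at (250,390), and the closed fingers stand behind the jaw grip at (255,275), about 14 mm clear. I'll lower to pushing height and push.

jog_arm --pt "0 0 0.008 0 0 0 -1" --pt "0 0 0.015 0 0 0 -1" --pt "0 0 0.015 0 0 0 -1"

```text
clock: 12.0
position: [0.3768, -0.2429, 0.0562]
ee_rot: [0.671, 0.741, -0.0, -0.001]
ft_force: [-0.7, 0.7, 0.0]
grip_width: -0.001
grasp_force: 0.0
```

jog_arm --pt "0 0.003 0 0 0 0 -1" --pt "0 0.006 0 0 0 0 -1" --pt "0 0.009 0 0 0 0 -1" --pt "0 0.012 0 0 0 0 -1" --pt "0 0.015 0 0 0 0 -1"

```text
clock: 12.42
position: [0.3921, -0.242, 0.0574]
ee_rot: [0.672, 0.741, -0.0, -0.0]
ft_force: [-3.7, -0.7, 2.4]
grip_width: 0.004
grasp_force: 1.5
```

jog_arm --pt "0 0.002 0 0 0 0 -1" --pt "0 0.004 0 0 0 0 -1" --pt "0 0.006 0 0 0 0 -1" --pt "0 0.007 0 0 0 0 -1"

```text
clock: 12.75
position: [0.3991, -0.2414, 0.0573]
ee_rot: [0.672, 0.741, -0.0, -0.0]
ft_force: [-2.8, -0.6, 1.7]
grip_width: -0.004
grasp_force: 1.7
```

```bash
python3 gap.py|grep -v top; python3 go.py .4 -.2439 .052 95.6
```

```text
side endboard y 167 [-15.   -8.1  -0.9]
side roof end y 641 [ 1.2  2.2 30.4]
side roof x 64 [-37.8  25.3]
side roof x far 118 [-37.6  25.9]
side roof x out 65 [-24.4  25.1]
side roof back 406 [192.7 194.6]
side grip 148 [-62.2 -37.6]
side grip y 148 [20.6 71.5]
side fence 330 [22.3 50.9]
t 12.85 pos [ 0.3992 -0.2414  0.0573] heading 95.61 q [-0.19  0.17  0.68  2.08 -0.13  0.94  0.67] F [-1.  -1.2  1.3]
shift [-0.0026  0.0006  0.0053] rot [0.0001 0.0001 0.0002]
```

jog_arm --pt "0 0.001 0 0 0 0 -1" --pt "0 0.002 0 0 0 0 -1" --pt "0 0.003 0 0 0 0 -1"

```text
clock: 13.1
position: [0.4019, -0.2411, 0.0573]
ee_rot: [0.672, 0.741, -0.0, -0.0]
ft_force: [-3.8, -1.6, 1.3]
grip_width: 0.001
grasp_force: 1.7
```

jog_arm --pt "0 0.001 0 0 0 0 -1" --pt "0 0.002 0 0 0 0 -1"

```text
clock: 13.27
position: [0.4039, -0.2409, 0.0573]
ee_rot: [0.672, 0.741, -0.0, -0.0]
ft_force: [-4.1, -1.7, 2.0]
grip_width: -0.002
grasp_force: 2.0
```

jog_arm --pt "0 0.001 0 0 0 0 -1" --pt "0 0.0015 0 0 0 0 -1"

```text
clock: 13.43
position: [0.4046, -0.2408, 0.0571]
ee_rot: [0.672, 0.741, -0.0, -0.001]
ft_force: [-10.0, -1.7, 6.7]
grip_width: 0.0
grasp_force: 4.9
```

```bash
python3 gap.py|grep -v top
```

```text
side endboard y 171 [-14.9  -8.   -0.3]
side roof end y 609 [ 1.2  2.1 29.2]
side roof x 64 [-36.8  19.6]
side roof x far 126 [-38.2  23. ]
side roof x out 56 [-20.7  22.6]
side roof back 367 [191.6 194. ]
side grip 142 [-56.5 -32. ]
side grip y 142 [20.6 70.7]
side fence 395 [20.8 50.7]
```

jog_arm --pt "0 0.001 0 0 0 0 -1" --pt "0 0.0015 0 0 0 0 -1"

```text
clock: 13.7
position: [0.4048, -0.2408, 0.057]
ee_rot: [0.672, 0.741, -0.001, -0.002]
ft_force: [-16.5, -0.9, 14.1]
grip_width: 0.004
grasp_force: 8.3
```

jog_arm --pt "0 0.001 0 0 0 0 -1" --pt "0 0.0015 0 0 0 0 -1"

```text
clock: 13.87
position: [0.4049, -0.2407, 0.0568]
ee_rot: [0.672, 0.74, -0.002, -0.003]
ft_force: [-22.8, -1.3, 18.8]
grip_width: -0.0
grasp_force: 11.7
```

```bash
python3 gap.py|grep -v top
```

```text
side endboard y 169 [-14.9  -8.   -0.3]
side roof end y 612 [ 1.4  2.2 29.5]
side roof x 64 [-37.6  19.7]
side roof x far 127 [-37.7  22.8]
side roof x out 56 [-20.5  22.7]
side roof back 378 [192.2 193.6]
side grip 135 [-56.4 -32. ]
side grip y 135 [19.8 69.2]
side fence 394 [20.9 50.6]
```

The jaw now bears with 23 N and nothing is moving any more. I'll back off, rise and check.

jog_arm --pt "0 -0.003 0 0 0 0 -1" --pt "0 -0.008 0 0 0 0 -1" --pt "0 -0.016 0 0 0 0 -1" --pt "0 -0.018 -0.02 0 0 0 -1" --pt "0 -0.018 -0.05 0 0 0 -1"

```text
clock: 14.38
position: [0.3882, -0.2413, 0.1059]
ee_rot: [0.672, 0.741, -0.001, -0.002]
ft_force: [0.1, -0.0, 0.4]
grip_width: 0.001
grasp_force: 0.0
```

jog_arm --pt "0.01 -0.01 -0.03 0 0 0 -1" --pt "0.04 -0.02 -0.06 0 0 0 -1" --pt "0.08 -0.03 -0.08 0 0 0 -1" --pt "0.12 -0.03 -0.08 0 0 0 -1" --pt "0.15 -0.03 -0.08 0 0 0 -1"

```text
clock: 14.8
position: [0.3459, -0.0936, 0.189]
ee_rot: [0.672, 0.741, 0.002, 0.002]
ft_force: [1.5, -0.0, 0.2]
grip_width: 0.001
grasp_force: 0.0
```

```bash
python3 gap.py; python3 - <<'E'
from m import *
a=[]
for n in("top","side"):
    s=optics.camera(n);u,v=ortho(s,.0575,.34,.66,-.34,.12,.0009);a.append(cv2.remap(s["color"],u,v,cv2.INTER_LINEAR))
cv2.imwrite("pics/o5.png",np.vstack([a[0][:300],a[1][:300]])[...,::-1])
E
```

```text
top roof back 45 [196.  196.2]
side endboard y 170 [-14.9  -8.2  -0.2]
side roof end y 604 [ 1.2  2.  29.2]
side roof x 65 [-39.1  21.1]
side roof x far 124 [-37.4  23.6]
side roof x out 61 [-20.6  23.1]
side roof back 375 [191.6 194.1]
side grip 182 [-44.8 -32.3]
side grip y 182 [20.8 72.4]
side fence 392 [20.7 50.9]
```

View pics/o5.png

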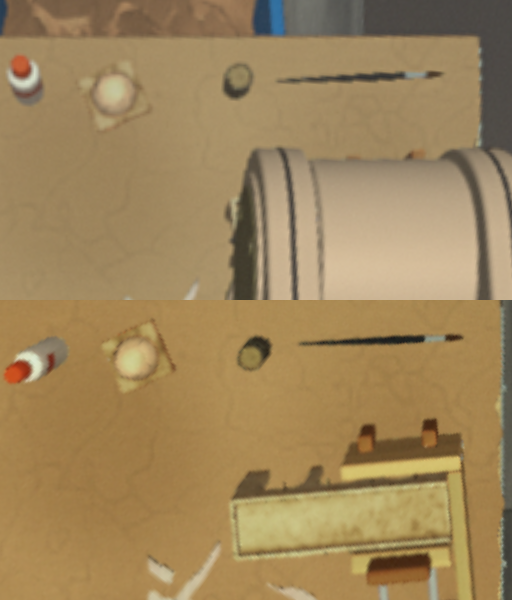

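The portico is clamped between jaw and fence, with its right end at the end board, columns 450–452. The grip moved 17 mm, so the jaw is at about 21 mm. The dome, keg and glue stand where they were, and the arm is clear.

```bash
python3 -c "
from workcell import workorder;print(workorder.hand_in())"
```

```text
the job is handed in; nothing more can be done
None
```

The portico is in the clamp with its end against the end board, the jaw is pushed home at about 21 mm, the dome, barrel and glue bottle were left where they stood, and the job is handed in at about 15 s of the 54 s allowed; no verdict came back.

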